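# Clip the grater plate into the slicer carriage

### The arm

A 7-joint arm with a two-finger parallel gripper is mounted at the origin on a cart in front of the work surface, level with it; the furniture and walls round the work are solid. World frame = base frame: x ahead of the robot, y to its left, z up, the work surface at z = 0. Lengths are in m, angles in rad, forces in N, time in s.
With the tool pointing down it reaches from about 0.4 to 0.875 m from the base axis. Payload 19.3 kg.
Tool frame: the origin (TCP) lies midway between the tips of the shut fingers; the grasp point (between the pads) lies 19 mm behind it (bot.grip_depth is the distance from the TCP to the grasp point, in m); z points along the fingers, y is the direction in which the jaws open and shut (so a half turn about z gives the same grasp; the last joint's range is limited). The gripper opens to 85 mm and grips with 20 to 120 N. Pads are 22 mm wide; open, the fingers measure 114 mm over their backs; the gripper's body (76 mm by 85 mm) begins 54 mm behind the grasp point. The pads swing forward as they close: fully open they stand 13 mm farther back than shut.
Start: joints at [1.154, 0.521, -0.036, 1.599, 0.021, 1.021, -0.113], TCP at [0.212, -0.588, 0.231] pointing down, gripper open.
Joint ranges: [-2.91, 2.91], [-0.3, 2.13], [-1.5, 1.42], [0.17, 2.43], [-1.26, 4.41], [0.16, 1.93], [-2.52, 2.52]. Speed limits (rad/s): [1.89, 1.89, 2.39, 2.39, 3.01, 3.01, 3.01].

### API

Orientations are given as a 3x3 rotation matrix whose columns are the frame's x, y, z axes.
In Python, from cell import readout, cams, bot gives the robot as it stands.
- The arm moves only by the shell command python3 -m handwheel 'ROWS' [FORCE]. ROWS is JSON, a list of rows, each an object with "gripper": the opening, from -1 (shut) to 1 (fully open); "linear": the shift along the tool's x, y, z in cm, a list of three; "delta_rot": the turn, a rotation vector about the tool's x, y, z in degrees, a list of three. A call has exactly 5 rows; each row shifts and turns the commanded pose from where the row before left it, along the tool's axes as they then stand; what a row does not reach is not made up. A row lasts 1/12 s, in which the tool goes at most 41.7 mm and 7.16 degrees, less where a joint would pass 70% of its speed; a pose out of reach is approached as far as the arm can. A call with a gripper value outside its range is refused whole. The fingers move at their own pace and stop on an object; FORCE is the grip in N (left out, the last holds). Time passes only in rows, so rows that do not move let the fingers close, or fill a call up. It gives the time, the measured TCP pose, the force and the opening at its end, in the units of the state.
- readout.state(): the state, without advancing time (a new reading comes with each control period).
- cams.camera(name): name is "scene" or "top"; returns a dict with "frame" (480x640x3 uint8, red, green, blue), "fov_y" (degrees; the focal length in pixels is half the picture's height over the tangent of half this angle, whatever the lens; pixels are square), "cx", "cy" (the principal point, pixels), "k1" (the pictures are not rectified: a ray, as slopes to the right and down, at radius r is drawn at 1 + k1 r^2 times it, then the intrinsics apply), "rvec" (rotation vector, rad) and "tvec" (3), from world to camera coordinates, as OpenCV has them. Camera axes: x right, y down, z forward; pixel columns grow to the right and rows downward; lengths in m; the calibration is good to about 2 mm. A picture is of the moment at which its call begins. There is no depth.
- bot.close_job(): hands the job in, once; it reports no verdict.
The state is a dict: "time": time; "q": joint angles; "qd": joint speeds; "effort": joint torques, N m; "position": TCP position; "ee_rot": TCP orientation; "ft_force": force on the tool from outside, world axes, zero at the start; "torque": the same for the moment, N m; "opening": opening from 0.0 (shut) to 1.0 (fully open).
Only numpy, scipy, OpenCV 4.12 (cv2) and the standard library are available. Lean on these libraries where they do the work, as an engineer would, in place of code of your own. Each camera call takes 0.05 s, during which the arm holds its last target. There are 200 camera calls.

### The job

Pick up the steel grater plate by the black finger bar on its top and slide its two ears down into the sprung slots of the slicer's carriage, until it has snapped past the clips and sits flat and fully home at both ends; then let go of it. The carriage is clamped up to 13 mm to one side or the other of the middle, so feel for the slots gently: never push on the slicer, or with the plate on the slicer, with more than 60 N. Leave the salt shaker and the mug standing where they are.

Things in the scene. Friction and masses are not known exactly. Their poses are not given: they have to be found in the camera images.
- slicer: Hand slicer fixed to the worktop: white open tray, 160 (its x) x 166 (its y) x 42 mm, with 3 mm metal rails on its two y walls. Origin: centre of its underside, on the worktop; z up. A carriage (metal cross bars, grey slot block at each y end) is clamped on the rails with its middle up to 13 mm to either side of x = 0: where is unknown and not reported. Yaw within 0.35 rad.
- slot_a (a point): On the tray: where the middle of the +y slot's seat would be with the carriage at x = 0 (y = +70 mm, 50 mm above the slicer's underside). The slots lie at y = +-61 to +-77 mm, in front of end walls at +-77 to +-83 mm, open at the top and towards the middle. Seat 50 mm up; an ear that misses its slot rests on the block tops, its underside 68 mm up.
- slot_b (a point): The same for the -y slot. Each slot is 27 mm wide along x (chamfered to 29 at the top) and has on each side a steel spring clip standing in to 10 mm from its middle, 57 mm above the slicer's underside, lead-in slope from 67 mm down. A clip gives way up to 6 mm, 1 N at first, 2 N after 2 mm. Pushing the plate past all four takes about 8 to 16 N; then they hold it down. Home: plate underside 50 mm up.
- plate: Steel grater plate, 80 mm (its x) x 118 mm (its y) x 4 mm, an ear at the middle of each y end. On top in the middle a black finger bar, 12 mm thick (x), 46 mm long (y), its top 38 mm above the plate's underside. 0.1 to 0.2 kg. Starts flat on the worktop, bar up. Origin: centre of its underside; z up. Same either way round.
- ear_a (a point): On the plate: underside of the ear at its +y end, 70 mm from the plate's middle. The ear is 24 mm wide (x), 4 mm thick and reaches out to y = 75 mm.
- ear_b (a point): On the plate: underside of the like ear at its -y end, 70 mm from the plate's middle.
- shaker: Salt shaker, 44 mm in diameter, 90 mm high, standing between the workpieces nearer the robot. Origin: centre of its underside. Leave alone.
- mug: Small dark mug, 65 mm in diameter, 91 mm with its handle, 70 mm high, standing between the workpieces farther from the robot. Origin: centre of its underside. Leave alone.

How it is judged:
By the outcome, as a careful person would: the job done as asked, in the order asked, and still so for the second after the job is handed in, with the robot touching nothing.
It also fails if it takes over 67 s, if anything falls off the work surface, if the arm or the gripper's body presses on something with over 40 N, if the wrist force passes 120 N, or if a joint passes its speed limit or range.

## Working session

There is one attempt and no reset: what is moved stays moved. The work goes in short steps, Python scripts to look and compute and a shell command to move; the robot and the scene stay as the last step left them, time stands still between calls to the robot, and variables do not carry over. Pictures are saved under pics/ and viewed, about 8 in all and at most 12, crops included, and the job is handed in when it is done.

```bash
ls; mkdir -p pics; python3 - <<'E'
from cell import readout,cams,bot
import cv2,numpy as np
s=readout.state();print({k:np.round(v,3).tolist() for k,v in s.items()}, bot.grip_depth)
ims=[]
for n in("scene","top"):
    c=cams.camera(n);cv2.imwrite(f"pics/{n}0.png",c["frame"][:,:,::-1]);print(n,{k:np.round(v,4) for k,v in c.items() if k!="frame"})
E
```

```text
pics
{'time': 0.0, 'q': [1.154, 0.522, -0.036, 1.6, 0.021, 1.021, -0.113], 'qd': [0.0, -0.0, -0.0, -0.001, -0.0, 0.001, -0.002], 'effort': [-0.0, -92.712, 1.98, -36.994, 0.018, 0.008, -0.0], 'position': [0.212, -0.588, 0.231], 'ee_rot': [[0.94, 0.34, -0.0], [0.34, -0.94, 0.001], [-0.0, -0.001, -1.0]], 'ft_force': [-0.375, -0.034, -0.092], 'torque': [-0.002, 0.022, -0.014], 'opening': 0.997} 0.0187
scene {'fov_y': np.float64(54.0682), 'cx': np.float64(322.4411), 'cy': np.float64(237.0488), 'k1': np.float64(-0.0292), 'rvec': array([ 1.9601, -0.7379,  0.4399]), 'tvec': array([-0.3581,  0.225 ,  0.5893])}
top {'fov_y': np.float64(52.1738), 'cx': np.float64(323.3288), 'cy': np.float64(233.0029), 'k1': np.float64(-0.1049), 'rvec': array([ 2.138 , -2.1931,  0.1101]), 'tvec': array([0.0456, 0.4888, 1.0053])}
```

View pics/top0.png

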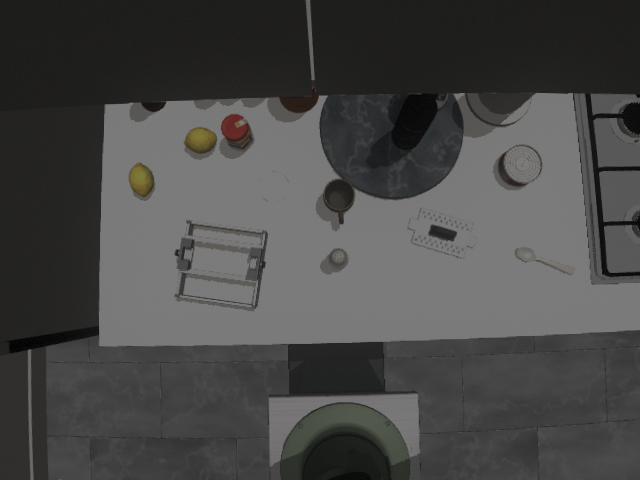

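View pics/scene0.png

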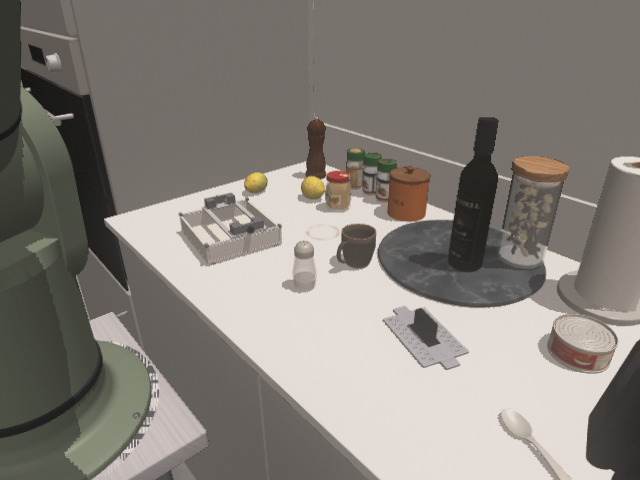

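The top view shows the plate at about (442,233) with its bar at (443,233), the slicer at about (222,264) with grey blocks at (186,256) and (254,262), the mug at (339,195) and the shaker at (338,258). Next I enlarge the two workpieces.

```bash
cat > h.py <<'E'
from cell import readout,cams,bot
import cv2,numpy as np
def K(c):
    f=240/np.tan(np.radians(c["fov_y"])/2); return np.array([[f,0,c["cx"]],[0,f,c["cy"]],[0,0,1]])
def cast(c,px,z):
    px=np.asarray(px,float).reshape(-1,1,2)
    n=cv2.undistortPoints(px,K(c),np.array([c["k1"],0,0,0,0.]))[:,0]
    R=cv2.Rodrigues(np.asarray(c["rvec"]))[0];o=-R.T@np.asarray(c["tvec"])
    d=np.c_[n,np.ones(len(n))]@R
    return o+d*((np.asarray(z)-o[2])/d[:,2])[:,None]
def proj(c,P):
    return cv2.projectPoints(np.asarray(P,float).reshape(-1,1,3),np.asarray(c["rvec"]),np.asarray(c["tvec"]),K(c),np.array([c["k1"],0,0,0,0.]))[0][:,0]
E
python3 - <<'E'
from h import *
c=cams.camera("top");f=c["frame"][:,:,::-1]
a=cv2.resize(f[205:325,160:290],None,fx=6,fy=6,interpolation=cv2.INTER_CUBIC)
a=cv2.convertScaleAbs(a,alpha=1.5)
b=cv2.resize(f[195:270,395:490],None,fx=6,fy=6,interpolation=cv2.INTER_CUBIC)
a=a[:600,:780]
cv2.imwrite("pics/slic.png",cv2.resize(f[213:313,165:280],None,fx=6,fy=6,interpolation=cv2.INTER_CUBIC))
cv2.imwrite("pics/plate.png",b)
print(cast(c,[[442,233],[222,264],[339,195],[338,258]],0.0).round(3))
# plate & bar masks
g=cv2.cvtColor(np.ascontiguousarray(f),cv2.COLOR_BGR2GRAY)
for nm,m,(x0,y0,x1,y1) in(("bar",(g<60),(395,195,490,270)),("plate",(g<150),(395,195,490,270))):
    mm=np.zeros_like(g);mm[y0:y1,x0:x1]=m[y0:y1,x0:x1]*255
    cs=max(cv2.findContours(mm,0,2)[0],key=cv2.contourArea);print(nm,cv2.contourArea(cs),cv2.minAreaRect(cs),cv2.boundingRect(cs))
print(np.percentile(g[195:270,395:490],[1,5,10,20,40,60,90]))
E
```

```text
[[ 0.486 -0.224  0.   ]
 [ 0.431  0.253  0.   ]
 [ 0.575 -0.003  0.   ]
 [ 0.438  0.003  0.   ]]
bar 222.5 ((442.2547302246094, 232.63375854492188), (25.790000915527344, 10.101554870605469), 16.389541625976562) (429, 225, 27, 16)
plate 6956.0 ((442.0, 232.0), (93.99998474121094, 73.99998474121094), -0.0) (395, 195, 95, 75)
[ 36.   75.2 106.  121.  122.  123.  123. ]
```

View pics/slic.png

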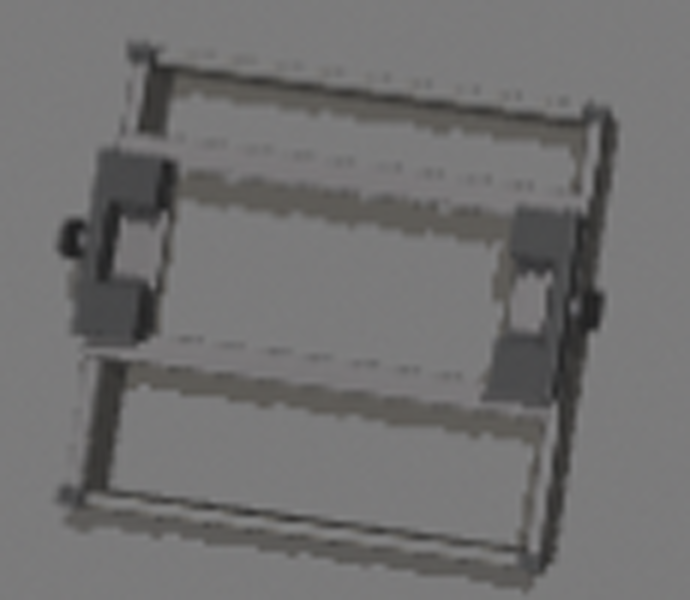

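View pics/plate.png

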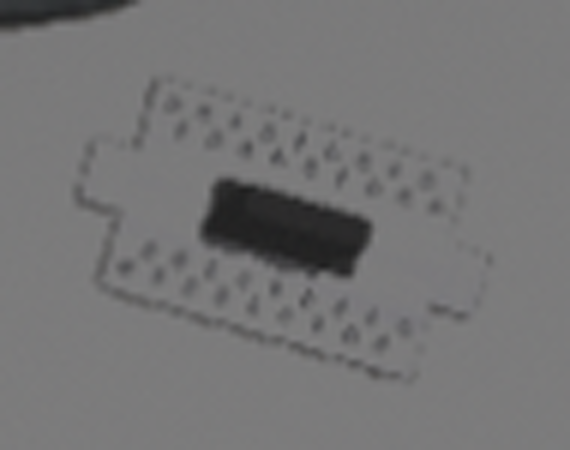

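The crops show the carriage: block top outer corners at crop (100,148), (72,338), (583,213), (550,403). The plate corners are at crop (155,75), (468,165), (412,380), (98,285), and the bar runs about (205–372, 178–278). Now I compute poses and moves.

```bash
python3 - <<'E'
from h import *
c=cams.camera("top");s=readout.state();R=np.array(s["ee_rot"]);p=np.array(s["position"])
up=lambda a,o:(np.array(a)+.5)/6-.5+o
B=cast(c,up([[100,148],[72,338],[583,213],[550,403]],[165,213]),.068)
P=cast(c,up([[155,75],[468,165],[412,380],[98,285]],[395,195]),.004)
E=cast(c,up([[95,138],[77,198],[490,258],[468,318]],[395,195]),.004)
T=cast(c,up([[133,45],[605,112],[540,560],[65,492]],[165,213]),.042)
print("blk",B.mean(0).round(4),np.linalg.norm(B[2:]-B[:2],axis=1),np.linalg.norm(B[1]-B[0]))
v=B[:2].mean(0)-B[2:].mean(0);ys=np.degrees(np.arctan2(-v[0],v[1]));print("slicer yaw",ys)
print("tray",T.mean(0).round(4),"tray edges",[np.linalg.norm(T[i]-T[i-1]).round(4) for i in range(4)])
print("plate",P.mean(0).round(4),[np.linalg.norm(P[i]-P[i-1]).round(4) for i in range(4)])
w=E[:2].mean(0)-E[2:].mean(0);yp=np.degrees(np.arctan2(-w[0],w[1]));w2=P[[0,3]].mean(0)-P[[1,2]].mean(0);print("plate yaw",yp,np.degrees(np.arctan2(-w2[0],w2[1])),"ears",E.mean(0),np.linalg.norm(w))
print("bar",cast(c,[[442.25,232.6]],.03))
q=np.radians(yp);px=np.array([np.cos(q),np.sin(q),0])
a=np.degrees(np.arctan2(R[:,1]@np.cross([0,0,-1],px) ,R[:,1]@px)); print("turn of tool y to plate x (about tool z, mod 180):",-a, "tool y yaw",np.degrees(np.arctan2(R[1,1],R[0,1])))
t=np.array([*E.mean(0)[:2],.10]);print("shift in tool cm",(R.T@(t-p)*100).round(2))
E
```

```text
blk [0.4391 0.2455 0.068 ] [0.16667258 0.16408729] 0.06489889493784301
slicer yaw -8.93295428365379
tray [0.4317 0.2479 0.042 ] tray edges [np.float64(0.1566), np.float64(0.1678), np.float64(0.1552), np.float64(0.1668)]
plate [ 0.4872 -0.2228  0.004 ] [np.float64(0.0793), np.float64(0.1183), np.float64(0.0811), np.float64(0.1181)]
plate yaw -18.479954191889746 -17.930566725250213 ears [ 0.48642628 -0.22252631  0.004     ] 0.14854915033384195
bar [[ 0.48376916 -0.21726041  0.03      ]]
turn of tool y to plate x (about tool z, mod 180): -51.655343772496884 tool y yaw -70.13529796438662
shift in tool cm [ 38.19 -25.02  13.11]
```

```bash

python3 -m handwheel '[{"gripper":1,"linear":[2.55,-1.67,0],"delta_rot":[0,0,0]},{"gripper":1,"linear":[2.55,-1.67,0],"delta_rot":[0,0,0]},{"gripper":1,"linear":[2.55,-1.67,0],"delta_rot":[0,0,0]},{"gripper":1,"linear":[2.55,-1.67,0],"delta_rot":[0,0,0]},{"gripper":1,"linear":[2.55,-1.67,0],"delta_rot":[0,0,0]}]' 80
python3 -m handwheel '[{"gripper":1,"linear":[2.55,-1.67,0],"delta_rot":[0,0,0]},{"gripper":1,"linear":[2.55,-1.67,0],"delta_rot":[0,0,0]},{"gripper":1,"linear":[2.55,-1.67,0],"delta_rot":[0,0,0]},{"gripper":1,"linear":[2.55,-1.67,0],"delta_rot":[0,0,0]},{"gripper":1,"linear":[2.55,-1.67,0],"delta_rot":[0,0,0]}]'
python3 -m handwheel '[{"gripper":1,"linear":[2.55,-1.67,0],"delta_rot":[0,0,0]},{"gripper":1,"linear":[2.55,-1.67,0],"delta_rot":[0,0,0]},{"gripper":1,"linear":[2.55,-1.67,0],"delta_rot":[0,0,0]},{"gripper":1,"linear":[2.55,-1.67,0],"delta_rot":[0,0,0]},{"gripper":1,"linear":[2.55,-1.67,0],"delta_rot":[0,0,0]}]'
python3 -m handwheel '[{"gripper":1,"linear":[0,0,1],"delta_rot":[0,0,-5.2]},{"gripper":1,"linear":[0,0,1],"delta_rot":[0,0,-5.2]},{"gripper":1,"linear":[0,0,1],"delta_rot":[0,0,-5.2]},{"gripper":1,"linear":[0,0,1],"delta_rot":[0,0,-5.2]},{"gripper":1,"linear":[0,0,1],"delta_rot":[0,0,-5.2]}]'
python3 -m handwheel '[{"gripper":1,"linear":[0,0,1],"delta_rot":[0,0,-5.2]},{"gripper":1,"linear":[0,0,1],"delta_rot":[0,0,-5.2]},{"gripper":1,"linear":[0,0,1],"delta_rot":[0,0,-5.2]},{"gripper":1,"linear":[0,0,1],"delta_rot":[0,0,-5.2]},{"gripper":1,"linear":[0,0,1],"delta_rot":[0,0,-5.2]}]'
cat >> h.py <<'E'
def st(target=None):
    s=readout.state();R=np.array(s["ee_rot"]);p=np.array(s["position"])
    print("t",round(s["time"],2),"p",p.round(4),"yYaw",np.degrees(np.arctan2(R[1,1],R[0,1])).round(2),"z",R[:,2].round(4),"F",np.round(s["ft_force"],2),"M",np.round(s["torque"],2),"op",round(s["opening"],3),"q7",round(s["q"][6],2))
    if target is not None: print("shift cm",(R.T@(np.array(target)-p)*100).round(2))
    return s
E
python3 -c "
from h import *
st([.4868,-.2227,.010])"
```

```text
time: 0.62
position: [0.3045, -0.4646, 0.2312]
ee_rot: [[0.941, 0.34, -0.0], [0.34, -0.941, 0.0], [-0.0, -0.0, -1.0]]
ft_force: [0.5, -0.1, -0.4]
opening: 1.002
time: 1.03
position: [0.3961, -0.3428, 0.2313]
ee_rot: [[0.94, 0.34, -0.0], [0.34, -0.94, -0.0], [-0.0, 0.0, -1.0]]
ft_force: [0.7, -1.1, 0.2]
opening: 0.999
time: 1.45
position: [0.4876, -0.2209, 0.2313]
ee_rot: [[0.941, 0.34, -0.0], [0.34, -0.941, -0.0], [-0.0, -0.0, -1.0]]
ft_force: [0.4, -0.7, 0.9]
opening: 1.003
time: 1.87
position: [0.487, -0.2221, 0.1808]
ee_rot: [[0.693, 0.721, -0.0], [0.721, -0.693, 0.0], [-0.0, -0.0, -1.0]]
ft_force: [0.0, -0.2, -0.3]
opening: 0.999
time: 2.28
position: [0.487, -0.2222, 0.1308]
ee_rot: [[0.307, 0.952, -0.0], [0.952, -0.307, 0.0], [0.0, -0.0, -1.0]]
ft_force: [0.3, -0.4, -0.4]
opening: 1.002
t 2.28 p [ 0.487  -0.2222  0.1308] yYaw -17.88 z [-0.e+00  2.e-04 -1.e+00] F [ 0.35 -0.4  -0.35] M [-0.02  0.03  0.01] op 1.002 q7 -0.24
shift cm [-0.06  0.   12.08]
```

```bash

python3 -m handwheel '[{"gripper":1,"linear":[-0.06,0,2.4],"delta_rot":[0,0,0]},{"gripper":1,"linear":[0,0,2.4],"delta_rot":[0,0,0]},{"gripper":1,"linear":[0,0,2.4],"delta_rot":[0,0,0]},{"gripper":1,"linear":[0,0,2.4],"delta_rot":[0,0,0]},{"gripper":1,"linear":[0,0,2.4],"delta_rot":[0,0,0]}]' 
python3 -m handwheel '[{"gripper":-1,"linear":[0,0,0],"delta_rot":[0,0,0]},{"gripper":-1,"linear":[0,0,0],"delta_rot":[0,0,0]},{"gripper":-1,"linear":[0,0,0],"delta_rot":[0,0,0]},{"gripper":-1,"linear":[0,0,0],"delta_rot":[0,0,0]},{"gripper":-1,"linear":[0,0,0],"delta_rot":[0,0,0]}]' 80
python3 -m handwheel '[{"gripper":-1,"linear":[0,0,0],"delta_rot":[0,0,0]},{"gripper":-1,"linear":[0,0,0],"delta_rot":[0,0,0]},{"gripper":-1,"linear":[0,0,0],"delta_rot":[0,0,0]},{"gripper":-1,"linear":[0,0,0],"delta_rot":[0,0,0]},{"gripper":-1,"linear":[0,0,0],"delta_rot":[0,0,0]}]'
python3 -c "
from h import *
st([.4868,-.2227,.010])"
```

```text
time: 2.7
position: [0.4868, -0.2228, 0.0102]
ee_rot: [[0.311, 0.95, 0.0], [0.95, -0.311, 0.0], [0.0, 0.0, -1.0]]
ft_force: [0.7, -0.6, 0.6]
opening: 1.001
time: 3.12
position: [0.4875, -0.2232, 0.0126]
ee_rot: [[0.311, 0.95, 0.002], [0.95, -0.311, -0.001], [-0.0, 0.002, -1.0]]
ft_force: [0.7, -0.4, 0.2]
opening: 0.3
time: 3.53
position: [0.4873, -0.2231, 0.0125]
ee_rot: [[0.311, 0.95, 0.001], [0.95, -0.311, -0.001], [-0.0, 0.002, -1.0]]
ft_force: [-2.9, 0.7, 15.3]
opening: 0.126
t 3.53 p [ 0.4873 -0.2231  0.0125] yYaw -18.14 z [ 1.3e-03 -9.0e-04 -1.0e+00] F [-2.85  0.72 15.28] M [0.17 0.64 0.03] op 0.126 q7 -0.34
shift cm [ 0.03 -0.07  0.25]
```

```bash

python3 -m handwheel '[{"gripper":-1,"linear":[0,0,-0.5],"delta_rot":[0,0,0]},{"gripper":-1,"linear":[0,0,-1],"delta_rot":[0,0,0]},{"gripper":-1,"linear":[0,0,-2],"delta_rot":[0,0,0]},{"gripper":-1,"linear":[0,0,-2.5],"delta_rot":[0,0,0]},{"gripper":-1,"linear":[0,0,-3],"delta_rot":[0,0,0]}]'
python3 -m handwheel '[{"gripper":-1,"linear":[0,0,-3],"delta_rot":[0,0,0]},{"gripper":-1,"linear":[0,0,-3],"delta_rot":[0,0,0]},{"gripper":-1,"linear":[0,0,-2],"delta_rot":[0,0,0]},{"gripper":-1,"linear":[0,0,-1],"delta_rot":[0,0,0]},{"gripper":-1,"linear":[0,0,0],"delta_rot":[0,0,0]}]'
python3 - <<'E'
from h import *
c=cams.camera("scene");cv2.imwrite("pics/lift.png",cv2.resize(c["frame"][90:400,300:620,::-1],None,fx=1.8,fy=1.8));s=st()
# carriage centre target above slicer, plate yaw -8.93
R=np.array(s["ee_rot"]);p=np.array(s["position"]);print("to slicer cm",(R.T@(np.array([.4391,.2455,.18])-p)*100).round(2))
E
```

```text
time: 3.95
position: [0.4861, -0.2224, 0.1023]
ee_rot: [[0.311, 0.95, -0.001], [0.95, -0.311, 0.001], [0.0, -0.002, -1.0]]
ft_force: [-0.2, -0.6, -1.9]
opening: 0.125
time: 4.37
position: [0.4875, -0.2232, 0.1936]
ee_rot: [[0.311, 0.95, 0.003], [0.95, -0.311, -0.002], [-0.001, 0.003, -1.0]]
ft_force: [0.5, -0.4, -2.3]
opening: 0.12
t 4.42 p [ 0.4869 -0.2229  0.1918] yYaw -18.14 z [ 1.1e-03 -7.0e-04 -1.0e+00] F [-0.4  -0.24 -2.84] M [0.02 0.05 0.06] op 0.129 q7 -0.2
to slicer cm [ 43.03 -19.13   1.15]
```

View pics/lift.png

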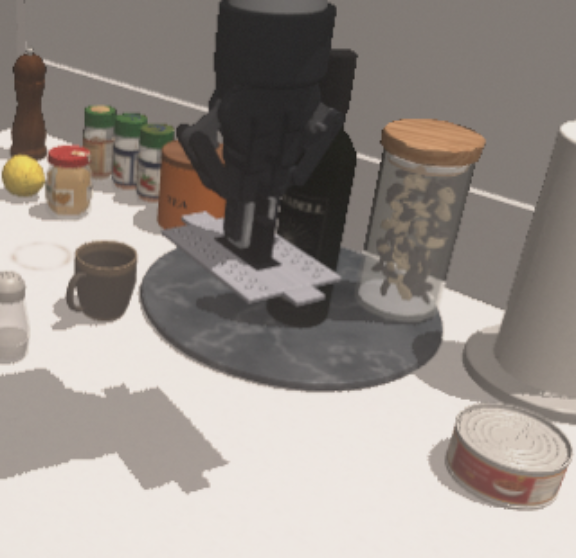

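The plate is held level in the gripper (crop about (250,260)), and the mug and shaker are undisturbed. Carrying it over now.

```bash

python3 -m handwheel '[{"gripper":-1,"linear":[1,-0.45,0],"delta_rot":[0,0,0]},{"gripper":-1,"linear":[2,-0.9,0],"delta_rot":[0,0,0]},{"gripper":-1,"linear":[2.4,-1.06,0],"delta_rot":[0,0,0]},{"gripper":-1,"linear":[2.4,-1.06,0],"delta_rot":[0,0,0]},{"gripper":-1,"linear":[2.4,-1.06,0],"delta_rot":[0,0,0]}]'
python3 -m handwheel '[{"gripper":-1,"linear":[2.4,-1.06,0],"delta_rot":[0,0,0]},{"gripper":-1,"linear":[2.4,-1.06,0],"delta_rot":[0,0,0]},{"gripper":-1,"linear":[2.4,-1.06,0],"delta_rot":[0,0,0]},{"gripper":-1,"linear":[2.4,-1.06,0],"delta_rot":[0,0,0]},{"gripper":-1,"linear":[2.4,-1.06,0],"delta_rot":[0,0,0]}]'
python3 -m handwheel '[{"gripper":-1,"linear":[2.4,-1.06,0],"delta_rot":[0,0,0]},{"gripper":-1,"linear":[2.4,-1.06,0],"delta_rot":[0,0,0]},{"gripper":-1,"linear":[2.4,-1.06,0],"delta_rot":[0,0,0]},{"gripper":-1,"linear":[2.4,-1.06,0],"delta_rot":[0,0,0]},{"gripper":-1,"linear":[2.4,-1.06,0],"delta_rot":[0,0,0]}]'
python3 -m handwheel '[{"gripper":-1,"linear":[2.4,-1.06,0],"delta_rot":[0,0,0]},{"gripper":-1,"linear":[2.4,-1.06,0],"delta_rot":[0,0,0]},{"gripper":-1,"linear":[2.4,-1.06,0],"delta_rot":[0,0,0]},{"gripper":-1,"linear":[1.6,-0.9,0],"delta_rot":[0,0,0]},{"gripper":-1,"linear":[0.8,-0.4,0],"delta_rot":[0,0,0]}]'
python3 -m handwheel '[{"gripper":-1,"linear":[0,0,0],"delta_rot":[0,0,-3]},{"gripper":-1,"linear":[0,0,0],"delta_rot":[0,0,-3]},{"gripper":-1,"linear":[0,0,0],"delta_rot":[0,0,-3.2]},{"gripper":-1,"linear":[0,0,0],"delta_rot":[0,0,0]},{"gripper":-1,"linear":[0,0,0],"delta_rot":[0,0,0]}]'
python3 -c "
from h import *
st([.4391,.2455,.12])"
```

```text
time: 4.83
position: [0.4743, -0.1099, 0.1898]
ee_rot: [[0.311, 0.95, -0.003], [0.95, -0.311, 0.001], [0.0, -0.003, -1.0]]
ft_force: [0.5, 0.8, -1.5]
opening: 0.126
time: 5.25
position: [0.4611, 0.0205, 0.1899]
ee_rot: [[0.311, 0.951, -0.003], [0.951, -0.311, 0.0], [-0.001, -0.002, -1.0]]
ft_force: [1.2, -0.1, -1.9]
opening: 0.125
time: 5.67
position: [0.4479, 0.1508, 0.1899]
ee_rot: [[0.311, 0.951, -0.002], [0.951, -0.311, -0.0], [-0.001, -0.002, -1.0]]
ft_force: [1.2, -1.3, -1.2]
opening: 0.124
time: 6.08
position: [0.4347, 0.2572, 0.1899]
ee_rot: [[0.308, 0.951, -0.003], [0.951, -0.308, 0.0], [-0.001, -0.002, -1.0]]
ft_force: [-0.6, -0.2, -2.2]
opening: 0.124
time: 6.5
position: [0.4363, 0.254, 0.1904]
ee_rot: [[0.157, 0.988, -0.001], [0.988, -0.157, -0.001], [-0.001, -0.001, -1.0]]
ft_force: [-0.3, -0.1, -0.5]
opening: 0.123
t 6.5 p [0.4363 0.254  0.1904] yYaw -9.04 z [-1.5e-03 -7.0e-04 -1.0e+00] F [-0.28 -0.09 -0.53] M [-0.   -0.01  0.01] op 0.123 q7 -1.09
shift cm [-0.79  0.42  7.04]
```

```bash

python3 -m handwheel '[{"gripper":-1,"linear":[-0.4,0.2,2],"delta_rot":[0,0,0]},{"gripper":-1,"linear":[-0.39,0.22,2],"delta_rot":[0,0,0]},{"gripper":-1,"linear":[0,0,2],"delta_rot":[0,0,0]},{"gripper":-1,"linear":[0,0,2],"delta_rot":[0,0,0]},{"gripper":-1,"linear":[0,0,1],"delta_rot":[0,0,0]}]'
python3 -m handwheel '[{"gripper":-1,"linear":[0,0,0],"delta_rot":[0,0,0]},{"gripper":-1,"linear":[0,0,0],"delta_rot":[0,0,0]},{"gripper":-1,"linear":[0,0,0],"delta_rot":[0,0,0]},{"gripper":-1,"linear":[0,0,0],"delta_rot":[0,0,0]},{"gripper":-1,"linear":[0,0,0],"delta_rot":[0,0,0]}]'
python3 - <<'E'
from h import *
st([.4391,.2455,.09])
c=cams.camera("top");a=cv2.resize(c["frame"][205:315,160:285,::-1],None,fx=6,fy=6,interpolation=cv2.INTER_CUBIC)[:600]
cv2.imwrite("pics/ab_top.png",cv2.convertScaleAbs(a,alpha=1.6))
c=cams.camera("scene");a=cv2.resize(c["frame"][150:270,160:300,::-1],None,fx=5,fy=5,interpolation=cv2.INTER_CUBIC)
cv2.imwrite("pics/ab_scene.png",a)
E
```

```text
time: 6.92
position: [0.4387, 0.2452, 0.0991]
ee_rot: [[0.157, 0.988, -0.002], [0.988, -0.157, -0.001], [-0.002, -0.002, -1.0]]
ft_force: [-0.8, -0.0, -2.0]
opening: 0.121
time: 7.33
position: [0.4401, 0.2462, 0.1021]
ee_rot: [[0.156, 0.988, 0.001], [0.988, -0.156, 0.001], [0.001, 0.001, -1.0]]
ft_force: [0.3, 0.3, -1.6]
opening: 0.123
t 7.33 p [0.4401 0.2462 0.1021] yYaw -8.96 z [ 1.2e-03  6.0e-04 -1.0e+00] F [ 0.3   0.3  -1.64] M [-0.    0.01  0.05] op 0.123 q7 -1.17
shift cm [-0.09 -0.09  1.21]
```

View pics/ab_top.png

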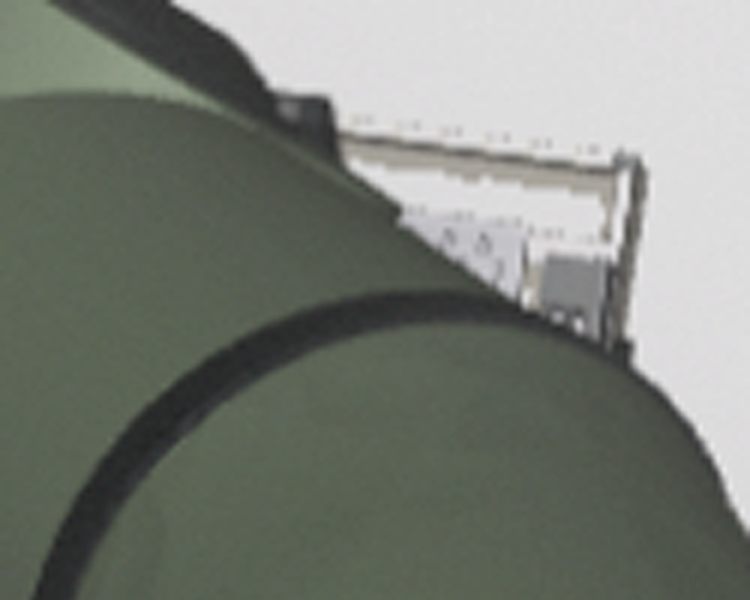

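View pics/ab_scene.png

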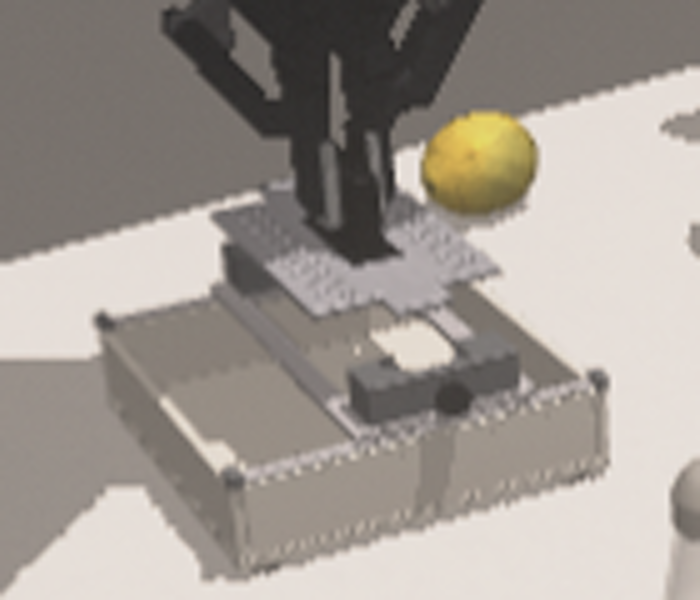

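The top view is blocked by the arm, with only the right block visible at (575,290). The scene crop shows the near ear above the slot, with its tip around (395–452, 295–312); the near block top spans (350,375)–(518,352). I compare these with the points expected from the calibration.

```bash
python3 - <<'E'
from h import *
c=cams.camera("scene");s=st();p=np.array(s["position"])
f=c["frame"][150:270,160:300,::-1]
def fr(o,yaw,pts):
    y=np.radians(yaw);R=np.array([[np.cos(y),-np.sin(y),0],[np.sin(y),np.cos(y),0],[0,0,1]]);return np.array(o)+np.array(pts)@R.T
cr=lambda P:((proj(c,P)-[160,150]+.5)*5-.5).round(0).tolist()
m=1e-3
blk=fr([.4391,.2455,0],-8.93,np.array([[-32.5,-61,68],[-32.5,-83,68],[32.5,-83,68],[32.5,-61,68],[-14.5,-61,68],[-14.5,-77,68],[14.5,-77,68],[14.5,-61,68]])*m)
pl=fr([p[0],p[1],p[2]-.0123],-8.96,np.array([[-12,-75,4],[12,-75,4],[-12,-59,4],[12,-59,4],[-40,-59,4],[40,-59,4],[-40,59,4]])*m)
print("block",cr(blk));print("plate",cr(pl))
a=cv2.resize(f[40:90,35:110],None,fx=10,fy=10,interpolation=cv2.INTER_CUBIC)
a=cv2.convertScaleAbs(a,alpha=1.2)
for P in blk:
    q=((proj(c,[P])[0]-[195,190]+.5)*10).astype(int);cv2.circle(a,tuple(map(int,q)),4,(0,0,255),1)
for P in pl:
    q=((proj(c,[P])[0]-[195,190]+.5)*10).astype(int);cv2.circle(a,tuple(map(int,q)),4,(0,255,0),1)
cv2.imwrite("pics/cmp.png",a)
E
```

```text
t 7.48 p [0.4399 0.2461 0.1017] yYaw -8.95 z [ 6.e-04  3.e-04 -1.e+00] F [-0.13  0.66 -1.58] M [ 0.04  0.01 -0.03] op 0.125 q7 -1.17
block [[340.0, 368.0], [362.0, 389.0], [515.0, 349.0], [491.0, 329.0], [383.0, 357.0], [399.0, 372.0], [467.0, 354.0], [450.0, 339.0]]
plate [[398.0, 308.0], [456.0, 294.0], [382.0, 294.0], [438.0, 280.0], [314.0, 310.0], [503.0, 264.0], [209.0, 209.0]]
```

View pics/cmp.png

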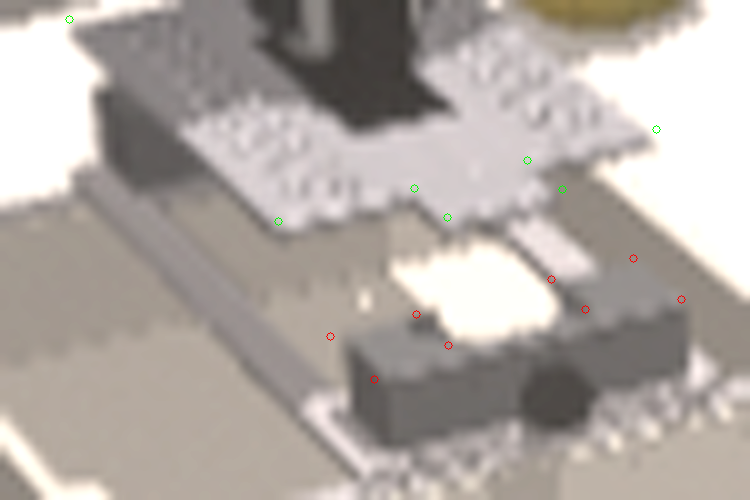

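The scene overlay suggests the block sits about 12 px (1.2 image px) right of its prediction relative to the plate. I cross-check this with the plate corner seen in the top view at crop (527,232).

```bash
python3 - <<'E'
from h import *
c=cams.camera("top");s=st();p=np.array(s["position"])
y=np.radians(-8.95);R=np.array([[np.cos(y),-np.sin(y),0],[np.sin(y),np.cos(y),0],[0,0,1]])
cr=lambda P:((proj(c,P)-[160,205]+.5)*6-.5).round(1).tolist()
print("plate corner pred",cr([p[0],p[1],p[2]-.0123]+np.array([[40,-59,4],[40,0,4],[0,-59,4]])@R.T*1e-3))
print("blk",cr([.4391,.2455,0]+np.array([[32.5,-61,68],[32.5,-83,68]])@R.T*1e-3))
a=c["frame"][205:315,160:285];g=cv2.resize(a,None,fx=6,fy=6,interpolation=cv2.INTER_CUBIC)[:,:,::-1]
cv2.imwrite("pics/z.png",cv2.resize(cv2.convertScaleAbs(g[190:350,380:650],alpha=1.6),None,fx=2.5,fy=2.5))
E
```

```text
t 7.53 p [0.4398 0.2461 0.1016] yYaw -8.94 z [ 4.e-04  2.e-04 -1.e+00] F [-0.06  0.02 -1.48] M [ 0.   -0.05 -0.02] op 0.123 q7 -1.17
plate corner pred [[530.6, 220.0], [354.4, 196.6], [512.9, 340.9]]
blk [[546.7, 251.6], [611.2, 260.1]]
```

View pics/z.png

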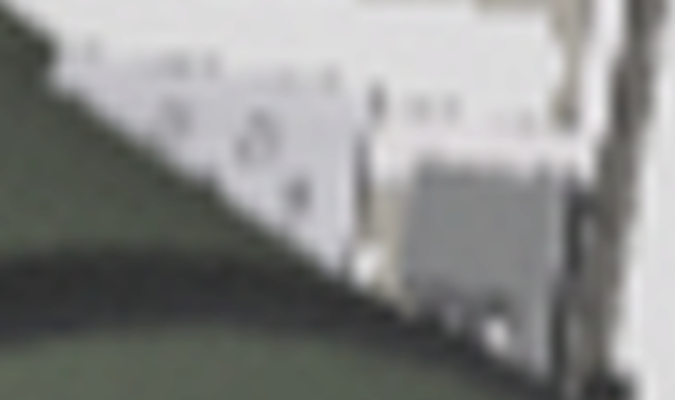

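```bash

python3 -m handwheel '[{"gripper":-1,"linear":[-0.15,0.03,0.4],"delta_rot":[0,0,0]},{"gripper":-1,"linear":[0,0,0.5],"delta_rot":[0,0,0]},{"gripper":-1,"linear":[0,0,0.4],"delta_rot":[0,0,0]},{"gripper":-1,"linear":[0,0,0.3],"delta_rot":[0,0,0]},{"gripper":-1,"linear":[0,0,0],"delta_rot":[0,0,0]}]' 100
python3 -c "
from h import *
st()"
python3 -m handwheel '[{"gripper":-1,"linear":[0,0,0.1],"delta_rot":[0,0,0]},{"gripper":-1,"linear":[0,0,0.1],"delta_rot":[0,0,0]},{"gripper":-1,"linear":[0,0,0.1],"delta_rot":[0,0,0]},{"gripper":-1,"linear":[0,0,0.1],"delta_rot":[0,0,0]},{"gripper":-1,"linear":[0,0,0],"delta_rot":[0,0,0]}]'
python3 -c "
from h import *
st()"

```

```text
time: 7.95
position: [0.4394, 0.2444, 0.0845]
ee_rot: [[0.155, 0.988, -0.001], [0.988, -0.155, -0.0], [-0.001, -0.001, -1.0]]
ft_force: [0.0, -0.0, -2.3]
opening: 0.123
t 7.95 p [0.4394 0.2444 0.0845] yYaw -8.92 z [-1.1e-03 -5.0e-04 -1.0e+00] F [ 0.02 -0.02 -2.27] M [-0.01 -0.04 -0.02] op 0.123 q7 -1.19
time: 8.37
position: [0.4397, 0.2445, 0.0812]
ee_rot: [[0.155, 0.988, -0.0], [0.988, -0.155, -0.0], [-0.0, -0.0, -1.0]]
ft_force: [-0.4, -0.5, -1.6]
opening: 0.12
t 8.37 p [0.4397 0.2445 0.0812] yYaw -8.93 z [-1.e-04 -0.e+00 -1.e+00] F [-0.38 -0.47 -1.6 ] M [0.02 0.06 0.02] op 0.12 q7 -1.19
```

Underside is at about 69 mm with no contact yet. I continue in small steps.

```bash

python3 -m handwheel '[{"gripper":-1,"linear":[0,0,0.1],"delta_rot":[0,0,0]},{"gripper":-1,"linear":[0,0,0.1],"delta_rot":[0,0,0]},{"gripper":-1,"linear":[0,0,0.1],"delta_rot":[0,0,0]},{"gripper":-1,"linear":[0,0,0],"delta_rot":[0,0,0]},{"gripper":-1,"linear":[0,0,0],"delta_rot":[0,0,0]}]'
python3 -c "
from h import *
st()"

```

```text
time: 8.78
position: [0.4402, 0.2445, 0.0783]
ee_rot: [[0.156, 0.988, 0.001], [0.988, -0.156, 0.0], [0.0, 0.001, -1.0]]
ft_force: [5.5, -0.8, -2.5]
opening: 0.117
t 8.78 p [0.4402 0.2445 0.0783] yYaw -8.95 z [ 7.e-04  3.e-04 -1.e+00] F [ 5.45 -0.76 -2.51] M [-0.13 -1.26 -0.2 ] op 0.117 q7 -1.2
```

The ears have entered the slots (underside about 66 mm, below the 68 mm block tops). A +x force of 5.5 N says the carriage lies a little to +x, so I shift that way and check.

```bash

python3 -m handwheel '[{"gripper":-1,"linear":[0,0.05,0],"delta_rot":[0,0,0]},{"gripper":-1,"linear":[0,0.05,0],"delta_rot":[0,0,0]},{"gripper":-1,"linear":[0,0,0],"delta_rot":[0,0,0]},{"gripper":-1,"linear":[0,0,0],"delta_rot":[0,0,0]},{"gripper":-1,"linear":[0,0,0],"delta_rot":[0,0,0]}]'
python3 -c "
from h import *
st()"
python3 -m handwheel '[{"gripper":-1,"linear":[0,0,0.1],"delta_rot":[0,0,0]},{"gripper":-1,"linear":[0,0,0.1],"delta_rot":[0,0,0]},{"gripper":-1,"linear":[0,0,0],"delta_rot":[0,0,0]},{"gripper":-1,"linear":[0,0,0],"delta_rot":[0,0,0]},{"gripper":-1,"linear":[0,0,0],"delta_rot":[0,0,0]}]'
python3 -c "
from h import *
st()"

```

```text
time: 9.2
position: [0.4406, 0.2443, 0.0783]
ee_rot: [[0.155, 0.988, -0.0], [0.988, -0.155, -0.0], [-0.0, -0.0, -1.0]]
ft_force: [0.6, 0.2, -1.8]
opening: 0.117
t 9.2 p [0.4406 0.2443 0.0783] yYaw -8.92 z [-3.e-04 -1.e-04 -1.e+00] F [ 0.57  0.16 -1.81] M [-0.02 -0.19  0.  ] op 0.117 q7 -1.19
time: 9.62
position: [0.4407, 0.2443, 0.0763]
ee_rot: [[0.155, 0.988, -0.0], [0.988, -0.155, -0.0], [-0.0, -0.0, -1.0]]
ft_force: [0.7, -0.0, -1.2]
opening: 0.122
t 9.62 p [0.4407 0.2443 0.0763] yYaw -8.93 z [-1.e-04 -1.e-04 -1.e+00] F [ 0.68 -0.03 -1.19] M [-0.01 -0.07 -0.07] op 0.122 q7 -1.2
```

```bash

python3 -m handwheel '[{"gripper":-1,"linear":[0,0.03,0.1],"delta_rot":[0,0,0]},{"gripper":-1,"linear":[0,0,0.1],"delta_rot":[0,0,0]},{"gripper":-1,"linear":[0,0,0.1],"delta_rot":[0,0,0]},{"gripper":-1,"linear":[0,0,0.1],"delta_rot":[0,0,0]},{"gripper":-1,"linear":[0,0,0],"delta_rot":[0,0,0]}]'
python3 -c "
from h import *
st()"
python3 -m handwheel '[{"gripper":-1,"linear":[0,0,0.1],"delta_rot":[0,0,0]},{"gripper":-1,"linear":[0,0,0.1],"delta_rot":[0,0,0]},{"gripper":-1,"linear":[0,0,0.1],"delta_rot":[0,0,0]},{"gripper":-1,"linear":[0,0,0],"delta_rot":[0,0,0]},{"gripper":-1,"linear":[0,0,0],"delta_rot":[0,0,0]}]'
python3 -c "
from h import *
st()"

```

```text
time: 10.03
position: [0.4413, 0.2444, 0.0723]
ee_rot: [[0.155, 0.988, 0.0], [0.988, -0.155, 0.0], [0.0, 0.0, -1.0]]
ft_force: [1.5, 0.1, 1.4]
opening: 0.119
t 10.03 p [0.4413 0.2444 0.0723] yYaw -8.94 z [ 3.e-04  2.e-04 -1.e+00] F [1.53 0.14 1.44] M [ 0.   -0.52 -0.04] op 0.119 q7 -1.2
time: 10.45
position: [0.4412, 0.2445, 0.0694]
ee_rot: [[0.155, 0.988, 0.0], [0.988, -0.155, 0.0], [0.0, 0.0, -1.0]]
ft_force: [1.8, 0.4, 4.5]
opening: 0.12
t 10.45 p [0.4412 0.2445 0.0694] yYaw -8.93 z [ 3.e-04  3.e-04 -1.e+00] F [1.82 0.37 4.48] M [ 0.03 -0.36 -0.  ] op 0.12 q7 -1.2
```

```bash

python3 -m handwheel '[{"gripper":-1,"linear":[0,0.03,0.1],"delta_rot":[0,0,0]},{"gripper":-1,"linear":[0,0,0.1],"delta_rot":[0,0,0]},{"gripper":-1,"linear":[0,0,0.1],"delta_rot":[0,0,0]},{"gripper":-1,"linear":[0,0,0.1],"delta_rot":[0,0,0]},{"gripper":-1,"linear":[0,0,0],"delta_rot":[0,0,0]}]'
python3 -c "
from h import *
st()"
python3 -m handwheel '[{"gripper":-1,"linear":[0,0,0.1],"delta_rot":[0,0,0]},{"gripper":-1,"linear":[0,0,0.1],"delta_rot":[0,0,0]},{"gripper":-1,"linear":[0,0,0.1],"delta_rot":[0,0,0]},{"gripper":-1,"linear":[0,0,0],"delta_rot":[0,0,0]},{"gripper":-1,"linear":[0,0,0],"delta_rot":[0,0,0]}]'
python3 -c "
from h import *
st()"

```

```text
time: 10.87
position: [0.4411, 0.2442, 0.0649]
ee_rot: [[0.155, 0.988, -0.001], [0.988, -0.155, -0.0], [-0.0, -0.001, -1.0]]
ft_force: [1.2, 0.2, -4.5]
opening: 0.12
t 10.87 p [0.4411 0.2442 0.0649] yYaw -8.93 z [-6.e-04 -2.e-04 -1.e+00] F [ 1.19  0.2  -4.5 ] M [ 0.21 -0.4  -0.06] op 0.12 q7 -1.21
time: 11.28
position: [0.4414, 0.2441, 0.0626]
ee_rot: [[0.155, 0.988, 0.0], [0.988, -0.155, -0.0], [-0.0, 0.0, -1.0]]
ft_force: [-1.0, -1.2, 7.9]
opening: 0.118
t 11.28 p [0.4414 0.2441 0.0626] yYaw -8.94 z [ 2.e-04 -4.e-04 -1.e+00] F [-0.99 -1.18  7.95] M [-0.43  0.07 -0.05] op 0.118 q7 -1.21
```

It snapped: the force went from +4.5 to −4.5 N, then +8 N at about 50 mm. A little more pressure will confirm the seat.

```bash

python3 -m handwheel '[{"gripper":-1,"linear":[0,0,0.05],"delta_rot":[0,0,0]},{"gripper":-1,"linear":[0,0,0.05],"delta_rot":[0,0,0]},{"gripper":-1,"linear":[0,0,0],"delta_rot":[0,0,0]},{"gripper":-1,"linear":[0,0,0],"delta_rot":[0,0,0]},{"gripper":-1,"linear":[0,0,0],"delta_rot":[0,0,0]}]'
python3 -c "
from h import *
st()"

```

```text
time: 11.7
position: [0.4414, 0.2441, 0.0624]
ee_rot: [[0.155, 0.988, 0.001], [0.988, -0.155, -0.001], [-0.0, 0.001, -1.0]]
ft_force: [-7.7, -5.7, 32.9]
opening: 0.117
t 11.7 p [0.4414 0.2441 0.0624] yYaw -8.94 z [ 9.e-04 -6.e-04 -1.e+00] F [-7.74 -5.73 32.94] M [-1.28  1.44 -0.04] op 0.117 q7 -1.21
```

```bash

python3 -m handwheel '[{"gripper":-1,"linear":[0,0,-0.08],"delta_rot":[0,0,0]},{"gripper":-1,"linear":[0,0,0],"delta_rot":[0,0,0]},{"gripper":-1,"linear":[0,0,0],"delta_rot":[0,0,0]},{"gripper":0.2,"linear":[0,0,0],"delta_rot":[0,0,0]},{"gripper":0.2,"linear":[0,0,0],"delta_rot":[0,0,0]}]' 
python3 -m handwheel '[{"gripper":0.2,"linear":[0,0,0],"delta_rot":[0,0,0]},{"gripper":0.2,"linear":[0,0,0],"delta_rot":[0,0,0]},{"gripper":0.2,"linear":[0,0,0],"delta_rot":[0,0,0]},{"gripper":0.2,"linear":[0,0,0],"delta_rot":[0,0,0]},{"gripper":0.2,"linear":[0,0,0],"delta_rot":[0,0,0]}]' 
python3 -c "
from h import *
st()"
python3 -m handwheel '[{"gripper":0.2,"linear":[0,0,-0.5],"delta_rot":[0,0,0]},{"gripper":0.2,"linear":[0,0,-1],"delta_rot":[0,0,0]},{"gripper":0.2,"linear":[0,0,-2],"delta_rot":[0,0,0]},{"gripper":0.2,"linear":[0,0,-3],"delta_rot":[0,0,0]},{"gripper":0.2,"linear":[0,0,-3],"delta_rot":[0,0,0]}]'
python3 -m handwheel '[{"gripper":0.2,"linear":[0,0,-3],"delta_rot":[0,0,0]},{"gripper":0.2,"linear":[-2,0,-2],"delta_rot":[0,0,0]},{"gripper":0.2,"linear":[-3,0,0],"delta_rot":[0,0,0]},{"gripper":0.2,"linear":[-3,0,0],"delta_rot":[0,0,0]},{"gripper":0.2,"linear":[-3,0,0],"delta_rot":[0,0,0]}]'
python3 -m handwheel '[{"gripper":0.2,"linear":[-3,0,0],"delta_rot":[0,0,0]},{"gripper":0.2,"linear":[-3,0,0],"delta_rot":[0,0,0]},{"gripper":0.2,"linear":[-3,0,0],"delta_rot":[0,0,0]},{"gripper":0.2,"linear":[-3,0,0],"delta_rot":[0,0,0]},{"gripper":0.2,"linear":[-3,0,0],"delta_rot":[0,0,0]}]'
python3 - <<'E'
from h import *
st()
c=cams.camera("scene");d=cams.camera("top")
a=cv2.resize(c["frame"][150:270,160:330,::-1],None,fx=4,fy=4,interpolation=cv2.INTER_CUBIC)[:300+180]
b=cv2.resize(d["frame"][205:320,160:285,::-1],None,fx=6,fy=6,interpolation=cv2.INTER_CUBIC)
cv2.imwrite("pics/end_s.png",a);cv2.imwrite("pics/end_t.png",b[:600])
E
```

```text
time: 12.12
position: [0.4412, 0.2443, 0.062]
ee_rot: [[0.155, 0.988, -0.0], [0.988, -0.155, -0.0], [-0.0, -0.0, -1.0]]
ft_force: [-0.3, 0.7, -0.9]
opening: 0.39
time: 12.53
position: [0.4413, 0.2443, 0.0621]
ee_rot: [[0.155, 0.988, -0.0], [0.988, -0.155, -0.0], [-0.0, -0.0, -1.0]]
ft_force: [1.3, 0.4, 0.4]
opening: 0.598
t 12.53 p [0.4413 0.2443 0.0621] yYaw -8.93 z [-1.e-04 -0.e+00 -1.e+00] F [1.35 0.35 0.44] M [-0.03 -0.01  0.01] op 0.598 q7 -1.21
time: 12.95
position: [0.4407, 0.2442, 0.1587]
ee_rot: [[0.155, 0.988, -0.001], [0.988, -0.155, -0.0], [-0.0, -0.001, -1.0]]
ft_force: [0.9, -0.1, -0.3]
opening: 0.597
time: 13.37
position: [0.4239, 0.1346, 0.2083]
ee_rot: [[0.155, 0.988, 0.001], [0.988, -0.155, 0.0], [0.0, 0.001, -1.0]]
ft_force: [0.6, -0.4, -0.8]
opening: 0.601
time: 13.78
position: [0.4005, -0.0138, 0.208]
ee_rot: [[0.155, 0.988, 0.001], [0.988, -0.155, -0.0], [-0.0, 0.001, -1.0]]
ft_force: [1.0, -1.3, 0.0]
opening: 0.6
t 13.78 p [ 0.4005 -0.0138  0.208 ] yYaw -8.91 z [ 1.e-03 -2.e-04 -1.e+00] F [ 1.05 -1.29  0.05] M [ 0.03 -0.03  0.03] op 0.6 q7 -0.44
```

View pics/end_s.png

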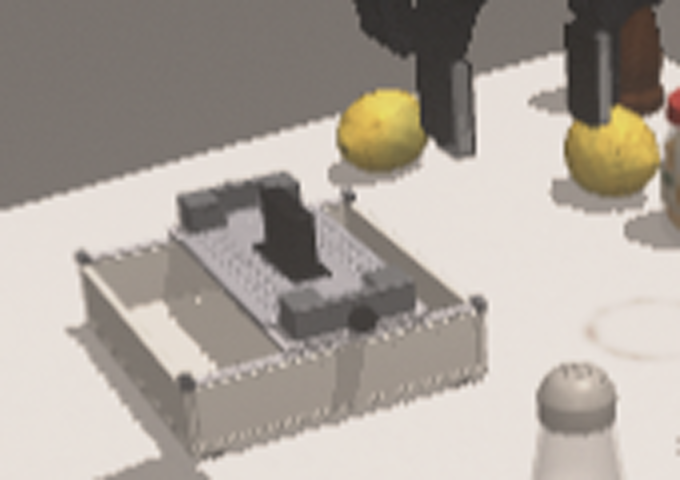

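View pics/end_t.png

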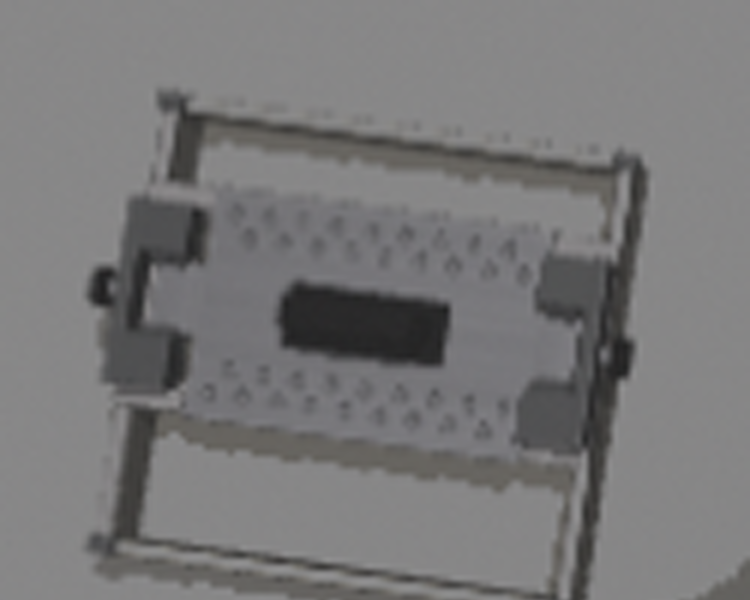

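Both ears are down in the slots: left ear about (165,300) and right ear about (560,350) in the top crop. The plate lies level between the blocks, and the shaker is still standing. Handing in.

```bash
python3 -c "
from h import *
s=st();print(np.round(s['qd'],3));print(bot.close_job())"
```

```text
t 13.88 p [ 0.4    -0.0164  0.2078] yYaw -9.22 z [-0.     -0.0015 -1.    ] F [-0.71  0.58  0.23] M [ 0.04  0.02 -0.03] op 0.602 q7 -0.44
[-0.063  0.013 -0.054 -0.024  0.003 -0.003 -0.098]
the job is handed in; nothing more can be done
None
```

I gripped the plate by its finger bar, carried it over the shaker and mug, and lowered it onto the carriage, which the pictures put about 8–10 mm to +x of the middle. I felt the ears into the slots, pressed the plate past the clips onto its seat, let go and moved the arm clear. The job was handed in at 13.9 s.

- **Snap and seat:** On the way down the vertical force went from +4.5 N to −4.5 N, which is the snap. It then stopped hard with the plate's underside about 50 mm up. The highest force I read was about 34 N, but I only read it between moves, so brief peaks could have been higher.
- **Final pictures:** Both views show both ears down in their slots, the plate lying flat, and the gripper clear. The shaker is seen standing. The mug was not in the final crops, but the plate was carried about 9 cm above it.
- **Disagreement:** The two cameras differed by about 2 mm on where the carriage sits along x. Feel settled it about 1–2 mm to +x of the top-camera estimate, the side the scene camera pointed to.
- **Not fully settled:** The arm still had a slight residual motion (0.1 rad/s at most) in free air when I handed in.

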